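Unlock the lid of a slide incubation chamber and hold it open at 50 degrees

ROBOT

A 7-joint arm with a two-finger parallel gripper is mounted at the origin on the work surface. World frame = base frame: x ahead of the robot, y to its left, z up, the work surface at z = 0. Lengths are in mm, angles in rad, forces in N, time in s.
With the tool pointing down it reaches from about 425 to 950 mm from the base axis. Payload 4.7 kg.
Tool frame: the origin (TCP) lies midway between the tips of the shut fingers; the grasp point (between the pads) lies 19 mm behind it (robot.grip_depth is the distance from the TCP to the grasp point, in mm); z points along the fingers, y is the direction in which the jaws open and shut (so a half turn about z gives the same grasp; the last joint's range is limited). The gripper opens to 85 mm and grips with 20 to 120 N. Pads are 22 mm wide; open, the fingers measure 114 mm over their backs; the gripper's body (76 mm by 85 mm) begins 54 mm behind the grasp point. The pads swing forward as they close: fully open they stand 13 mm farther back than shut.
Start: joints at [-0.029, 0.469, -0.049, 1.532, 0.024, 1.141, -0.082], TCP at [675.017, 0.046, 231.335] pointing down, gripper open.
Joint ranges: [-2.59, 2.59], [-0.33, 1.99], [-1.39, 1.29], [0.1, 2.45], [-1.04, 4.18], [0.21, 1.99], [-2.66, 2.66]. Speed limits (rad/s): [2.57, 2.57, 3.14, 3.14, 3.14, 3.14, 3.14].

INTERFACE

Orientations are given as a unit quaternion [w, x, y, z].
In Python, from bench import robot gives the robot as it stands. Calls block until the motion is done:
- robot.goto(position, orientation): joint-space move of the TCP to a pose.
- robot.servo_line(position, ori=None, max_speed=150, stop_force=None): straight line of the TCP; ori=None keeps the orientation; max_speed is the mean speed in mm/s. With stop_force (N) it stops when the force on the tool has changed by that much, and returns True; else False.
- robot.move_j(angles): joint-space move.
- robot.release() and robot.gripper_close(grip_force=None): open the fingers fully, or close them until they stop; grip_force is the grip in N (None keeps the last).
- robot.sleep(seconds).
- robot.inverse_kinematics(position, orientation): joint angles nearest the present ones, or None.
- robot.read_camera(name): name is "scene" or "side" or "wrist"; returns the picture (480x640x3 uint8, blue, green, red); there is no depth.
- robot.camera_params(name): a dict with "K" (3x3 intrinsics, pixels), "D" ([k1, k2, p1, p2, k3] as OpenCV has them; the pictures are not rectified), "R" (3x3) and "t" (3): a world point X has camera coordinates R X + t. Camera axes: x right, y down, z forward; pixel columns grow to the right and rows downward; lengths in mm; the calibration is good to about 2 mm. A picture is of the moment at which its call begins: read the wrist's pose just before it. camera_params takes no time and is no camera call; for the wrist camera it gives the pose at the moment of the call.
A pose or a line that the arm cannot do raises robot.IKError and nothing moves.
- robot.close_job(): hands the job in, once; it reports no verdict.
Readings, each from a call of its own:
- robot.current_time_s(): time.
- robot.current_joint_positions(): joint angles.
- robot.current_dq(): joint speeds.
- robot.current_joint_efforts(): joint torques, N m.
- robot.current_eef_pos(): TCP position.
- robot.current_tcp_rot(): TCP orientation.
- robot.current_contact_force(): force on the tool from outside, world axes, zero at the start.
- robot.current_wrist_torque(): the same for the moment, N m.
- robot.current_opening(): opening from 0.0 (shut) to 1.0 (fully open).
Only numpy, scipy, OpenCV 4.12 (cv2) and the standard library are available. Lean on these libraries where they do the work, as an engineer would, in place of code of your own. Each camera call takes 0.05 s, during which the arm holds its last target.

TASK

Slide the orange lid lock of the slide incubation chamber all the way to its end stop at the green mark, then lift the clear lid by its black handle to 50 degrees from closed and keep it there, so that the condensation runs into the rear gutter while a colleague takes the slides out. The lid has no stay and falls shut when let go, so finish while still holding the handle, with the lid at rest at 50 degrees. Do not push or knock over the glassware, bottles, timer or slide box around it.

Things in the scene. Friction and masses are not known exactly. Their poses are not given: they have to be found in the camera images.
- chamber: Slide incubation chamber: white bench instrument, fixed, 360 mm deep (x) by 420 wide (y); origin at the centre of its underside, z up, front to its own -x. Front deck, 65 mm high, from x = -180 to -88 mm. Behind it the slides under a clear lid in an aluminium frame, 410 mm wide, front edge at x = -90 mm, top 113 mm high, hinged at the rear. The grey panel on the right (-y) of the deck is not used.
- hinge (a point): Middle of the lid's hinge line, at x = +125 mm, y = 0 in the chamber's frame, 108 mm above the bench. The hinge axis runs along the chamber's y.
- lid_angle (a joint): Lid angle in rad: 0 closed (level), grows as the front edge rises, stop at 1.30. 50 degrees is 0.873. The lid weighs about 0.6 to 1 kg with its handle, needs about 2.5 to 5 N upward at the handle, turns almost freely and falls shut from every angle.
- lid: The hinged lid; origin in the middle of its hinge line, x away from its front edge, z normal to the panel. Its black handle is a round bar 14 mm in diameter, 154 mm long along y, 260 mm in front of the hinge line (x = -260 mm, z = 0), carried by two flat arms 66 mm to either side of its middle; 38 mm of free air between bar and lid edge.
- handle (a point): Middle of the handle's round bar. Lid closed: 260 mm in front of the hinge line, 108 mm above the bench, 36 mm of free air between bar and deck. Lid at angle a: 260 mm x cos a in front of and 260 mm x sin a above the hinge line. The bar may turn between the fingers as the lid rises, so the hand can stay upright.
- lock (a joint): Travel of the lid lock in m: 0 locked (red mark), 0.040 at the end stop, unlocked (green mark); starts between 0 and 0.008. It moves to the chamber's +y (away from the handle, to the left seen from the robot) against about 2.5 N of friction and stays where left. Its hook plate lies over a keeper on the lid and really holds the lid down until it has moved about 22 mm.
- lock_grip (a point): Centre of the orange lock grip, a block 16 (chamber x) by 28 (y) by 32 mm high, centre 86 and top 102 mm above the bench; in the chamber's frame x = -140, y = +135 mm locked, +175 unlocked. 42 mm of free air behind it to the lid. Its steel carriage, 7 mm above the deck, reaches 65 mm towards the handle (-y), with a hook plate 19 mm above the deck at 30 to 50 mm from the grip's centre.
- bottle_a: Amber reagent bottle with black cap, 70 mm in diameter, 165 mm tall, loose; leave it alone. Origin under its centre.
- bottle_b: Another amber reagent bottle of the same size, loose; leave it alone. Origin under its centre.
- jar: Clear glass jar with black cap, 58 mm in diameter, 85 mm tall, loose; leave it alone. Origin under its centre.
- coplin: Round glass staining jar with foot, red contents and black cap, 72 mm across the foot, 99 mm tall, loose; leave it alone. Origin under its centre.
- dish: Square glass staining dish with yellow contents and green glass cover, 66 x 78 mm, 75 mm tall, loose; leave it alone. Origin under its centre.
- timer: White laboratory timer with blue keys lying flat, 85 x 72 mm, 20 mm tall, loose; leave it alone. Origin under its centre.
- slide_box: Blue slide box lying flat, 179 x 94 mm, 35 mm tall, loose; leave it alone. Origin under its centre.

How it is judged:
By the outcome, as a careful person would: the job done as asked, in the order asked, and still so for the second after the job is handed in, while the arm keeps its last pose, push and grip.
It also fails if it takes over 48 s, if anything falls off the work surface, if the arm or the gripper's body presses on something with over 40 N, if the wrist force passes 120 N, or if a joint passes its speed limit or range.

## Working session

There is one attempt and no reset: what is moved stays moved. The work goes in short steps, each a Python script; the robot and the scene stay as the last script left them, time stands still between calls to the robot, and variables do not carry over. Pictures are saved under pics/ and viewed, and the job is handed in when it is done.

```bash
mkdir -p pics; ls; python3 - <<'E'
from bench import robot
import cv2, numpy as np
for n in ["scene","side","wrist"]:
    p=robot.camera_params(n); im=robot.read_camera(n); cv2.imwrite(f"pics/{n}0.png",im)
    print(n,p["K"],p["D"],p["R"],p["t"], -np.array(p["R"]).T@np.array(p["t"]))
print(robot.current_time_s(),robot.current_tcp_rot(),robot.grip_depth)
E
```

```text
pics
scene [[541.67631923   0.         320.15061081]
 [  0.         541.67631923 251.64244865]
 [  0.           0.           1.        ]] [-0.03759046  0.          0.          0.          0.        ] [[ 0.83894222  0.54421948 -0.00104845]
 [ 0.30342487 -0.46934256 -0.8292472 ]
 [-0.45178456  0.69537236 -0.55888101]] [-514.70669123  -89.24198541 1532.90526369] [1151.43034893 -827.71160413  782.16833825]
side [[473.16122935   0.         322.51164896]
 [  0.         473.16122935 237.70257407]
 [  0.           0.           1.        ]] [-0.03770284  0.          0.          0.          0.        ] [[-0.99915602 -0.04104037  0.00171514]
 [-0.02987392  0.6973749  -0.71608365]
 [ 0.02819224 -0.71553053 -0.69801236]] [574.6908448   74.87605167 996.51845813] [548.3485696  684.40822256 748.21404605]
wrist [[423.44853258   0.         318.82878513]
 [  0.         423.44853258 233.1507197 ]
 [  0.           0.           1.        ]] [-0.04525836  0.          0.          0.          0.        ] [[ 9.99997139e-01  2.04534565e-04 -2.38320716e-03]
 [ 9.46671159e-04 -9.48827599e-01  3.15793115e-01]
 [-2.19666212e-03 -3.15794468e-01 -9.48825078e-01]] [-674.16618719  -41.00772434  380.36927997] [675.03862218  81.34714392 372.24719112]
0.15 [-4.91501456e-04  7.07099138e-01  7.07114069e-01 -5.10589528e-04] 18.700000000000003
```

View pics/scene0.png

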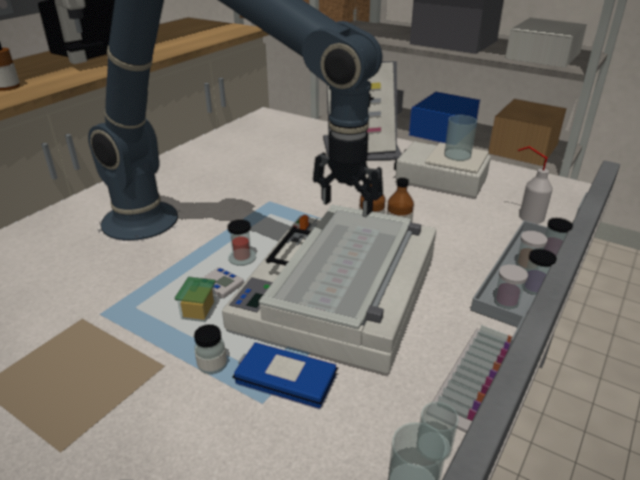

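View pics/side0.png

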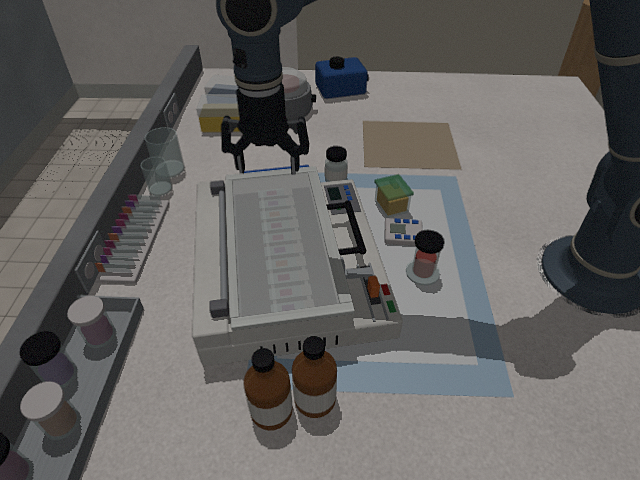

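View pics/wrist0.png

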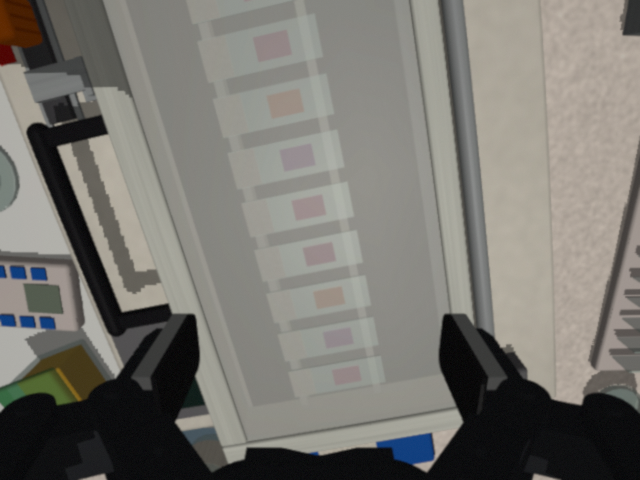

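The chamber's front faces the robot, with a small yaw. The lock is at side (373,288), with the handle bar at side (335..362, 205..252) and wrist (40,132)–(118,328). I'll zoom in to get accurate picks.

```bash
python3 - <<'E'
import cv2
s=cv2.imread("pics/side0.png"); cv2.imwrite("pics/side0z.png",cv2.resize(s[150:360,180:460],(800,600),interpolation=cv2.INTER_CUBIC))
s=cv2.imread("pics/wrist0.png"); cv2.imwrite("pics/wrist0z.png",cv2.resize(s[0:345,0:460],(800,600),interpolation=cv2.INTER_CUBIC))
E
```

```text
(no output)
```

View pics/side0z.png

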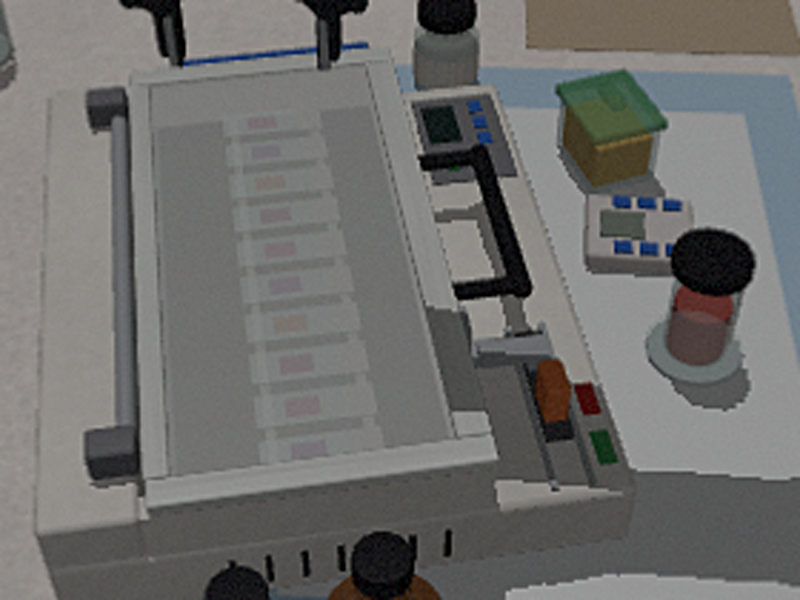

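View pics/wrist0z.png

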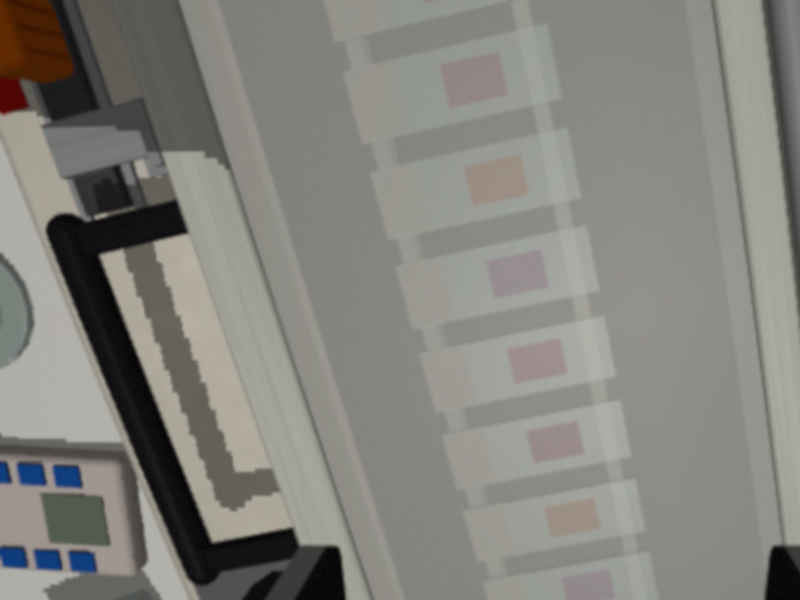

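```bash
cat > h.py <<'E'
import numpy as np, cv2
from scipy.optimize import least_squares
def proj(P,X):
    K,D,R,t=[np.array(P[k],float) for k in "KDRt"]
    return cv2.projectPoints(np.atleast_2d(np.array(X,float)),cv2.Rodrigues(R)[0],t,K,D)[0][:,0]
def onplane(P,uv,z):
    K,D,R,t=[np.array(P[k],float) for k in "KDRt"]
    n=cv2.undistortPoints(np.array(uv,float).reshape(-1,1,2),K,D)[:,0]
    d=np.c_[n,np.ones(len(n))]@R; c=-R.T@t
    return c+d*((z-c[2])/d[:,2])[:,None]
def c2w(q,X):
    X=np.atleast_2d(np.array(X,float)); c,s=np.cos(q[2]),np.sin(q[2])
    return np.c_[q[0]+c*X[:,0]-s*X[:,1], q[1]+s*X[:,0]+c*X[:,1], X[:,2]]
E
python3 - <<'E'
from bench import robot
from h import *
S=robot.camera_params("side");W=robot.camera_params("wrist")
sz=lambda u,v:(180+u/2.857,150+v/2.857); wz=lambda u,v:(u/1.739,v/1.739)
X=[(-135,77,108),(-135,-77,108),(-90,205,113),(-90,-205,113)]
sp=[sz(523,292),sz(478,150),sz(495,432),sz(390,52)]
wp=[wz(65,218),wz(204,580)]
print(onplane(S,sp[:2],108),onplane(W,wp,108),onplane(S,sp[2:],113))
f=lambda q:np.r_[(proj(S,c2w(q,X))-sp).ravel(),(proj(W,c2w(q,X[:2]))-wp).ravel()]
r=least_squares(f,[700,0,0]);print(r.x,np.degrees(r.x[2]),f(r.x).round(1))
q=r.x
g=onplane(S,[sz(552,370)],102);c,s=np.cos(q[2]),np.sin(q[2]);d=g[0,:2]-q[:2]
print("grip top",g,"chamber",c*d[0]+s*d[1],-s*d[0]+c*d[1])
for n,z0,pts in [("bottle z165",165,[(266,362),(316,347)]),("coplin z99",99,[(429,241)])]:
    print(n,onplane(S,pts,z0))
E
```

```text
[[496.43112615  63.8974467  108.        ]
 [526.53589593 -79.89313124 108.        ]] [[499.67030653  63.78071376 108.        ]
 [528.34124833 -83.53100808 108.        ]] [[ 515.70958073  184.83528273  113.        ]
 [ 596.86540276 -191.6679159   113.        ]]
[6.45963101e+02 1.51977587e+01 1.95219190e-01] 11.18523567280492 [-1.1  0.2 -0.9 -2.1 -1.3  6.6  0.  -3.  -1.9 -1.2  0.8  3.6]
grip top [[479.08309495 125.52964256 102.        ]] chamber -142.307798236351 140.60779396934308
bottle z165 [[640.42862478 337.97832695 165.        ]
 [572.01778085 310.66053088 165.        ]]
coplin z99 [[366.03199439  19.21862851  99.        ]]
```

The two views agree on the handle to about 2–3 mm, and the yaw is about 11°. My lid-corner picks don't fit (6.6 px), so I'm dropping them. I'll take one closer wrist view over the front deck, with the jaws turned to the chamber's yaw.

```bash
cat >> h.py <<'E'
from scipy.spatial.transform import Rotation as Ro
def down(yaw, jaw="x", tilt=0.0):
    # tool y along chamber x (jaw x) or chamber y; returns [w,x,y,z]; base = [0,.7071,.7071,0]
    b=Ro.from_quat([.70710678,.70710678,0,0])
    a=yaw+(0 if jaw=="x" else np.pi/2 if jaw=="y" else -np.pi/2)
    x,y,z,w=(Ro.from_euler("z",a)*b).as_quat(); return [w,x,y,z]
E
python3 - <<'E'
from bench import robot
from h import *
robot.goto([505,-20,290],down(0.195))
W=robot.camera_params("wrist"); im=robot.read_camera("wrist"); np.save("w1.npy",W,allow_pickle=True)
cv2.imwrite("pics/wrist1.png",im); cv2.imwrite("pics/wrist1z.png",cv2.resize(im,(800,600),interpolation=cv2.INTER_CUBIC))
print(robot.current_time_s(),robot.current_eef_pos(),robot.current_joint_positions())
E
```

```text
0.95 [506.28328882 -19.77045829 289.66806344] [ 0.04534873  0.14671746 -0.100726    1.84414698  0.01587162  1.15108025
  0.13420595]
```

View pics/wrist1z.png

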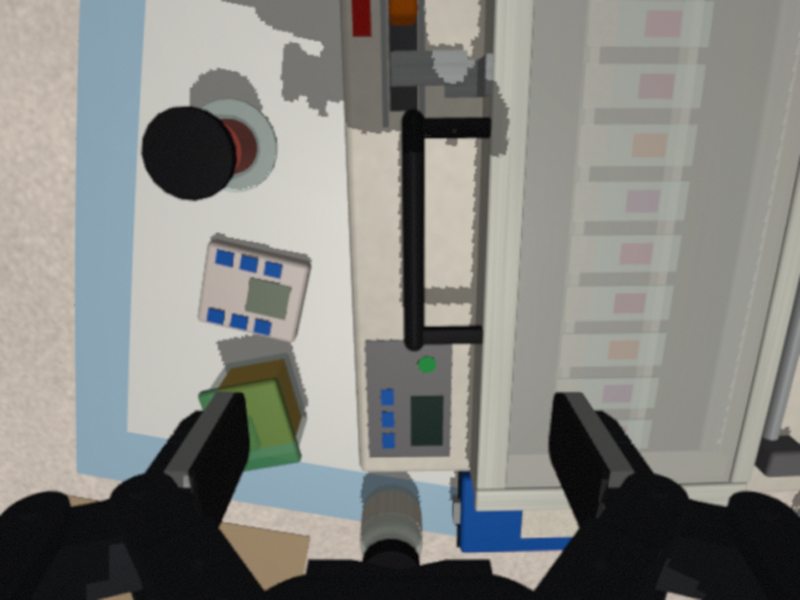

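The handle runs vertically in the picture, from (412,112) to (413,348), so the yaw is about right. The lock is cut off at the top edge, so I'll shift +y to see it.

```bash
python3 - <<'E'
from bench import robot
from h import *
W0=np.load("w1.npy",allow_pickle=True).item()
print(onplane(W0,np.array([(412,112),(413,348)])/1.25,108))
robot.goto([490,70,290],down(0.195)); robot.sleep(0.2)
W=robot.camera_params("wrist"); im=robot.read_camera("wrist"); np.save("w2.npy",W,allow_pickle=True)
cv2.imwrite("pics/wrist2.png",im); cv2.imwrite("pics/wrist2z.png",cv2.resize(im,(800,600),interpolation=cv2.INTER_CUBIC))
print(robot.current_time_s(),robot.current_eef_pos(),robot.current_joint_positions())
E
```

```text
[[497.89622963  63.77478921 108.        ]
 [528.7548549  -83.08095233 108.        ]]
1.65 [490.49719517  68.88084033 289.66016403] [-0.0702418   0.13144311 -0.17146145  1.86315384  0.02461547  1.1495996
 -0.05764552]
```

View pics/wrist2z.png

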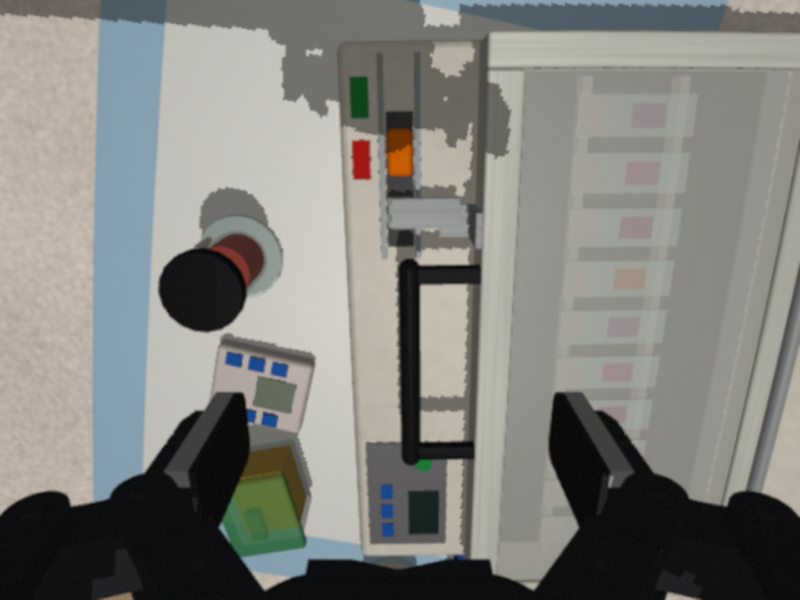

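The lock is fully in view: the orange grip is at (387–412, 128–178), just above red and below green. The deck corners are at (338,43) and (362,553), and the handle ends at (408,260) and (411,465). I'll fit the chamber pose.

```bash
python3 - <<'E'
from bench import robot
from h import *
S=robot.camera_params("side");W1=np.load("w1.npy",allow_pickle=True).item();W2=np.load("w2.npy",allow_pickle=True).item()
W2p=np.array([(408,260),(411,465),(338,43),(362,554),(488,33)])/1.25
X2=[(-135,77,108),(-135,-77,108),(-180,210,65),(-180,-210,65),(-90,205,113)]
W1p=np.array([(412,112),(413,348)])/1.25
print(onplane(W2,W2p[:2],108),onplane(W2,W2p[2:4],65),onplane(W2,W2p[4:],113))
f=lambda q:np.r_[(proj(W2,c2w(q,X2))-W2p).ravel(),(proj(W1,c2w(q,X2[:2]))-W1p).ravel()]
r=least_squares(f,[646,15,.2]);q=r.x;print(q,np.degrees(q[2]),f(q).round(1))
np.save("q.npy",q)
# reproject
im=cv2.imread("pics/wrist2z.png")
def draw(X,col):
    for a in proj(W2,c2w(q,X))*1.25: cv2.circle(im,tuple(int(v) for v in a),3,col,-1)
draw(X2,(255,0,255))
c,s=np.cos(q[2]),np.sin(q[2])
for z,uv in [(102,(400,153)),(102,(387,178)),(102,(412,178)),(102,(400,128))]:
    g=onplane(W2,np.array([uv])/1.25,z)[0]; d=g[:2]-q[:2]; print(uv,g.round(1),c*d[0]+s*d[1],-s*d[0]+c*d[1])
for y in (135,140):
  draw([(-140+a*8,y+b*14,102) for a in(-1,1) for b in(-1,1)],(0,255,0) if y==135 else (255,255,0))
cv2.imwrite("pics/ov2.png",im)
print("handle",c2w(q,[(-135,0,108)]),"hinge",c2w(q,[(125,0,108)]))
print("coplin cap",onplane(W2,np.array([[203,288]])/1.25,99),"timer",onplane(W2,np.array([[262,390]])/1.25,20))
E
```

```text
[[497.5479637   64.65757799 108.        ]
 [530.04845291 -85.77643564 108.        ]] [[ 428.58005413  185.21704791   65.        ]
 [ 513.5758395  -218.00297469   65.        ]] [[515.01159408 201.40314578 113.        ]]
[6.46068341e+02 1.82184888e+01 2.08273409e-01] 11.933187336613809 [ 0.9 -1.1  0.  -0.7 -2.3 -2.2 -1.1  4.4  0.4  2.1  0.7 -2.6  0.9  2.3]
(400, 153) [480.  127.8 102. ] -139.79218866759305 141.57695988167706
(387, 178) [475.1 111.6 102. ] -147.98575087687584 126.75365758401699
(412, 178) [490.1 114.6 102. ] -132.6521404491147 126.51836101303846
(400, 128) [477.2 142.1 102. ] -139.5776757596917 156.14421669084058
handle [[513.9857747   -9.69558691 108.        ]] hinge [[768.36701393  44.06485511 108.        ]]
coplin cap [[368.19429817  17.43298942  99.        ]] timer [[401.014941   -98.31842287  20.        ]]
```

View pics/ov2.png

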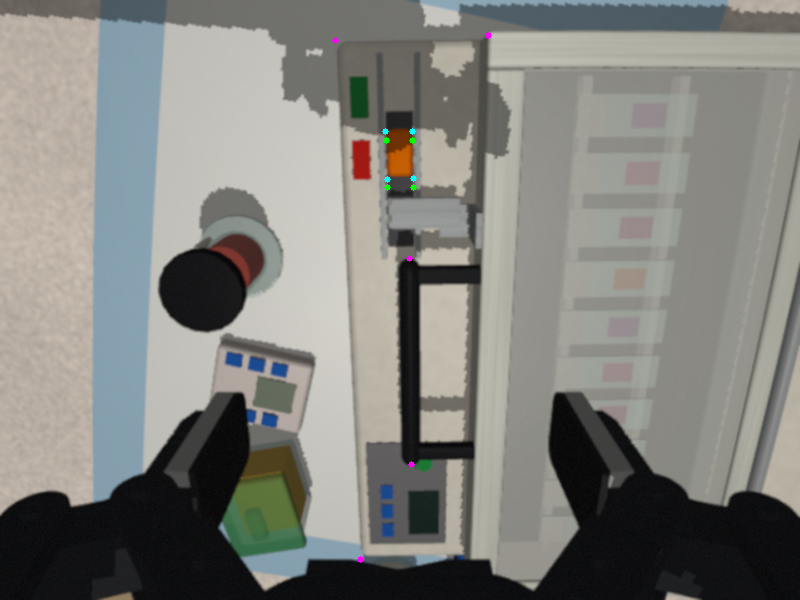

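The overlay fits, with the cyan grip box at y≈141, so the lock starts about 6 mm along. I'll push the grip from its handle side with shut fingers, keeping the tips at z≈90, above the hook plate (84) and below the grip top (102). I'll stop on force at the end stop.

```bash
python3 - <<'E'
from bench import robot
from h import *
q=np.load("q.npy"); q[2]=0.207; np.save("q.npy",q)
o=down(q[2])
P=lambda x,y,z:c2w(q,[(x,y,z)])[0]
def ch():
    p=np.array(robot.current_eef_pos());d=p[:2]-q[:2];c,s=np.cos(q[2]),np.sin(q[2]);return np.round([c*d[0]+s*d[1],-s*d[0]+c*d[1],p[2]],1)
robot.gripper_close(grip_force=30)
robot.goto(P(-140,107,150),o)
print(ch(),robot.current_contact_force())
print(robot.servo_line(P(-140,107,90),o,max_speed=80,stop_force=8),ch())
robot.sleep(0.2); print(np.round(robot.current_contact_force(),1))
r=robot.servo_line(P(-140,170,90),o,max_speed=40,stop_force=14)
print(r,ch(),np.round(robot.current_contact_force(),1)); robot.sleep(0.3)
print(ch(),np.round(robot.current_contact_force(),1),robot.current_time_s())
im=robot.read_camera("wrist"); cv2.imwrite("pics/wrist3.png",cv2.resize(im,(800,600)))
im=robot.read_camera("side"); cv2.imwrite("pics/side3.png",cv2.resize(im[150:360,180:460],(800,600),interpolation=cv2.INTER_CUBIC))
E
```

```text
[-139.   106.9  150.8] [-0.58382583  0.13739606  1.01109637]
False [-139.5  107.    90.4]
[0.7 0.6 0.1]
True [-140.2  149.9   89.9] [ 0.3 -1.8  1.5]
[-140.8  149.5   89.4] [-0.2  0.2 -0. ] 5.5083
```

View pics/wrist3.png

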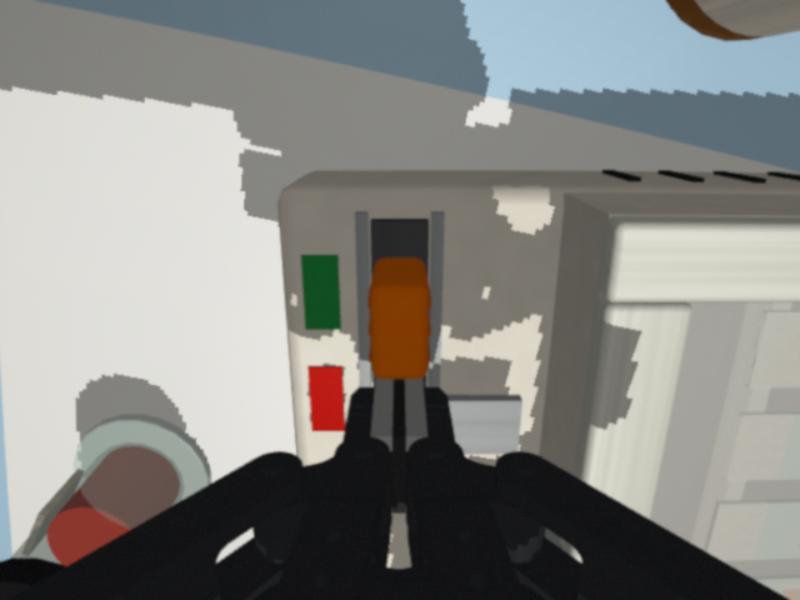

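View pics/side3.png

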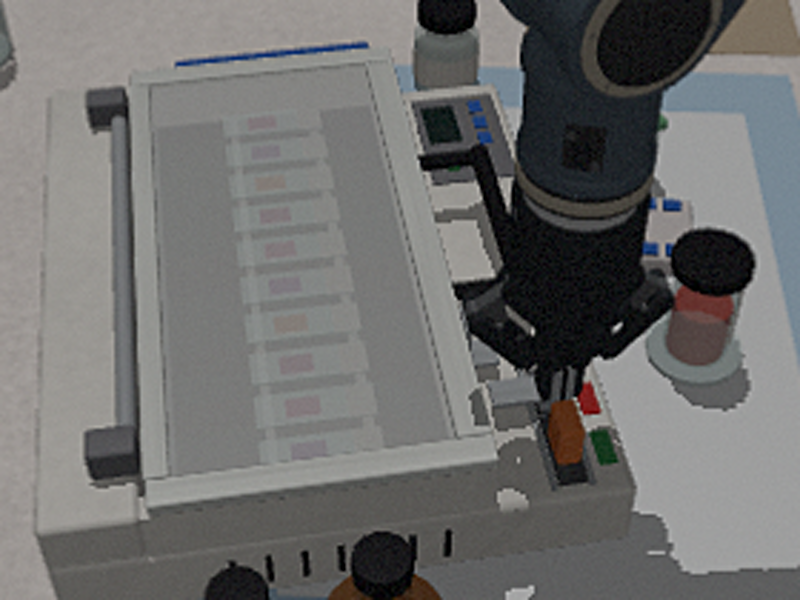

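The push stopped at tool y=149.9, where about 150 is expected at the end stop, and the grip is level with the green mark. I'll push again harder to check that this is the stop and not a stick-slip.

```bash
cat >> h.py <<'E'
q=np.load("q.npy")
P=lambda x,y,z:c2w(q,[(x,y,z)])[0]
def ch(robot):
    p=np.array(robot.current_eef_pos());d=p[:2]-q[:2];c,s=np.cos(q[2]),np.sin(q[2]);return np.round([c*d[0]+s*d[1],-s*d[0]+c*d[1],p[2]],1)
E
python3 - <<'E'
from bench import robot
from h import *
o=down(q[2])
for f in (14,25):
    r=robot.servo_line(P(-140,168,90),o,max_speed=25,stop_force=f)
    print(f,r,ch(robot),np.round(robot.current_contact_force(),1),robot.current_time_s())
robot.sleep(0.2);print(ch(robot),np.round(robot.current_contact_force(),1))
# back off, up, view
robot.servo_line(P(-140,135,90),o,max_speed=100)
robot.servo_line(P(-140,110,290),o,max_speed=300)
robot.goto([490,70,290],o); robot.release(); robot.sleep(0.1)
W=robot.camera_params("wrist"); im=robot.read_camera("wrist"); np.save("w4.npy",W,allow_pickle=True)
im=cv2.resize(im,(800,600),interpolation=cv2.INTER_CUBIC)
for y in (171,175):
  for a in proj(W,c2w(q,[(-140+a*8,y+b*14,102) for a in(-1,1) for b in(-1,1)]))*1.25: cv2.circle(im,tuple(int(v) for v in a),2,(255,255,0) if y==175 else (255,0,255),-1)
cv2.imwrite("pics/wrist4.png",im); print(robot.current_time_s())
E
```

```text
14 True [-141.   149.9   89.4] [ 1.4 -1.5  0.7] 6.0167
25 True [-141.4  149.9   89.2] [ 0.8 -2.3  2.8] 6.5083
[-141.4  149.8   89.2] [ 1.3 -2.4  1.6]
9.0167
```

View pics/wrist4.png

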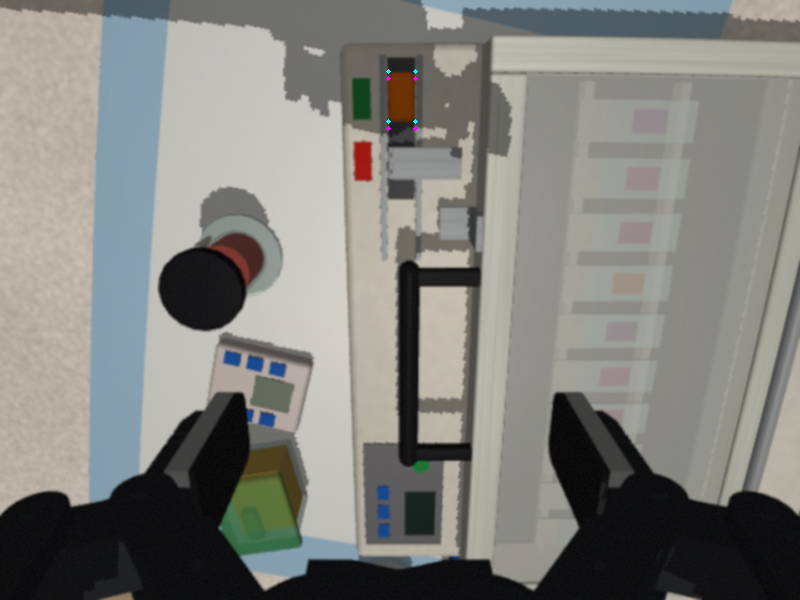

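Pushing harder moved nothing (149.9 again), and the grip box matches y=175 (cyan), so the lock is at its end stop. The hook plate has cleared the keeper.

Next is the handle. Fully open and vertical, the rear finger would hit the lid edge, because 57 mm is more than the 45 mm available. So I'll tilt the tool 25° to point towards the lid, which keeps the rear finger above the lid edge. I'll check IK first.

```bash
cat >> h.py <<'E'
def tilt(th):
    w,x,y,z=down(q[2]); r=Ro.from_euler("z",q[2])*Ro.from_euler("y",-th)*Ro.from_euler("z",-q[2])*Ro.from_quat([x,y,z,w])
    x,y,z,w=r.as_quat(); return [w,x,y,z]
def R(o): return Ro.from_quat([o[1],o[2],o[3],o[0]])
def bar(a): return P(125-260*np.cos(a),0,108+260*np.sin(a))
def tcp(a,th,off): return bar(a)-R(tilt(th)).apply(off)  # off: bar in tool frame
E
python3 - <<'E'
from bench import robot
from h import *
print(R(tilt(.436)).apply([0,0,1]),R(tilt(.436)).apply([0,1,0]))
t=np.radians(25)
print(robot.current_joint_positions())
for a,th,d in [(0,t,-100),(0,t,-18.7),(25,t/2,-18.7),(50,0,-18.7),(50,t,-18.7)]:
    j=robot.inverse_kinematics(tcp(np.radians(a),th,[0,0,d if d>-50 else -18.7+80]),tilt(th)); print(a,th,None if j is None else np.round(j,2))
E
```

```text
[ 0.41330139  0.08679666 -0.90644818] [0.88709723 0.18629765 0.42231706]
[-0.07691593  0.12998793 -0.16651854  1.86396848  0.02355505  1.14953389
 -0.04470858]
0 0.4363323129985824 [ 0.09  0.1  -0.09  2.32 -0.25  0.31  0.43]
0 0.4363323129985824 [ 0.68  0.4  -0.82  2.28  1.03  0.25 -0.8 ]
25 0.2181661564992912 [ 0.05  0.19 -0.11  2.03 -0.02  0.7   0.16]
50 0 [-0.01  0.31 -0.1   1.63  0.03  1.2   0.09]
50 0.4363323129985824 [ 0.05  0.14 -0.12  1.92 -0.07  0.65  0.19]
```

```bash
python3 - <<'E'
from bench import robot
from h import *
for T in (16,18,20,22):
  t=np.radians(T)
  for a,d in [(0,66),(0,30),(0,-14)]:
    j=robot.inverse_kinematics(tcp(np.radians(a),t,[0,0,d]),tilt(t)); print(T,a,d,None if j is None else np.round(j,2))
E
```

```text
16 0 66 [ 0.07  0.14 -0.11  2.19 -0.06  0.54  0.22]
16 0 30 [ 0.07  0.21 -0.12  2.21 -0.05  0.45  0.21]
16 0 -14 [ 0.07  0.3  -0.13  2.22 -0.02  0.35  0.18]
18 0 66 [ 0.08  0.12 -0.11  2.22 -0.09  0.49  0.25]
18 0 30 [ 0.08  0.2  -0.12  2.23 -0.07  0.4   0.24]
18 0 -14 [ 0.09  0.29 -0.14  2.24 -0.04  0.3   0.2 ]
20 0 66 [ 0.08  0.11 -0.1   2.25 -0.12  0.44  0.29]
20 0 30 [ 0.09  0.19 -0.13  2.26 -0.1   0.36  0.27]
20 0 -14 [ 0.1   0.29 -0.15  2.26 -0.06  0.25  0.23]
22 0 66 [ 0.08  0.1  -0.1   2.27 -0.16  0.39  0.33]
22 0 30 [ 0.11  0.18 -0.14  2.28 -0.15  0.31  0.32]
22 0 -14 [ 0.66  0.39 -0.81  2.25  0.8   0.31 -0.58]
```

18° with a 14 mm depth gives good joint margins and about 5 mm of finger clearance over the lid edge. I'll approach with a force guard.

```bash
python3 - <<'E'
from bench import robot
from h import *
t=np.radians(18); o=tilt(t)
robot.goto(tcp(0,t,[0,0,66]),o); robot.sleep(.1)
print(robot.current_joint_positions(),np.round(robot.current_contact_force(),1))
r=robot.servo_line(tcp(0,t,[0,0,-14]),o,max_speed=60,stop_force=6)
robot.sleep(.2)
print(r,ch(robot),np.round(robot.current_contact_force(),1),robot.current_time_s())
p=np.array(robot.current_eef_pos()); print("bar in tool",R(robot.current_tcp_rot()).inv().apply(bar(0)-p))
cv2.imwrite("pics/wrist5.png",robot.read_camera("wrist"))
im=robot.read_camera("side"); cv2.imwrite("pics/side5.png",cv2.resize(im[150:360,180:460],(800,600),interpolation=cv2.INTER_CUBIC))
E
```

```text
[ 0.07517357  0.12450097 -0.10795045  2.21438309 -0.08909419  0.49201523
  0.25117151] [-0.  -0.2 -1.2]
False [-1.306e+02 -1.000e-01  9.500e+01] [-0.5  0.3  0.4] 11.475
bar in tool [  0.06605226  -0.17342955 -13.74034161]
```

View pics/wrist5.png

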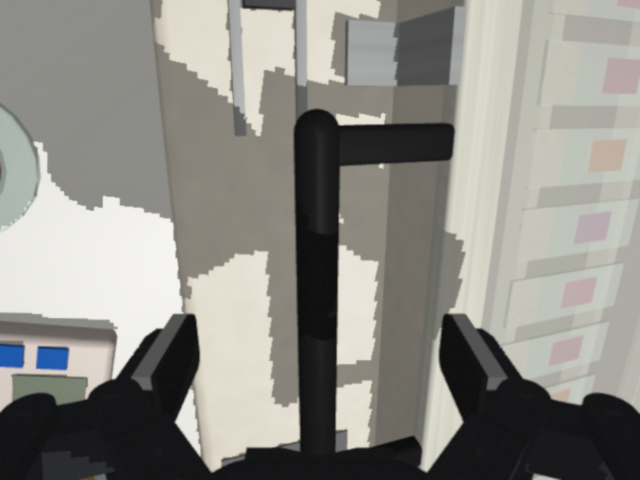

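View pics/side5.png

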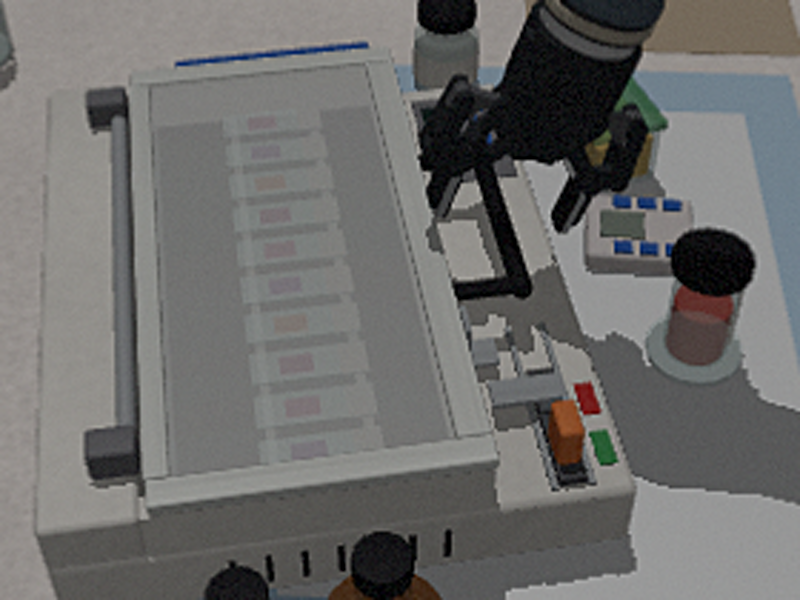

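The bar (x≈318 px) is centred between the jaws (197 and 442 px) and parallel to them, and there's no contact force. Closing now.

```bash
python3 - <<'E'
from bench import robot
from h import *
robot.gripper_close(grip_force=50); robot.sleep(.2)
print(robot.current_opening(),ch(robot),np.round(robot.current_contact_force(),1),np.round(robot.current_wrist_torque(),2),robot.current_time_s())
p=np.array(robot.current_eef_pos()); off=R(robot.current_tcp_rot()).inv().apply(bar(0)-p); print("bar in tool",off); np.save("off.npy",off)
cv2.imwrite("pics/wrist6.png",robot.read_camera("wrist"))
E
```

```text
0.14489552817230852 [-131.1    0.    94.7] [-3.9 -0.9  5. ] [-0.12  0.81  0.04] 12.4417
bar in tool [-5.2658289e-03  3.7039102e-01 -1.3906744e+01]
```

View pics/wrist6.png

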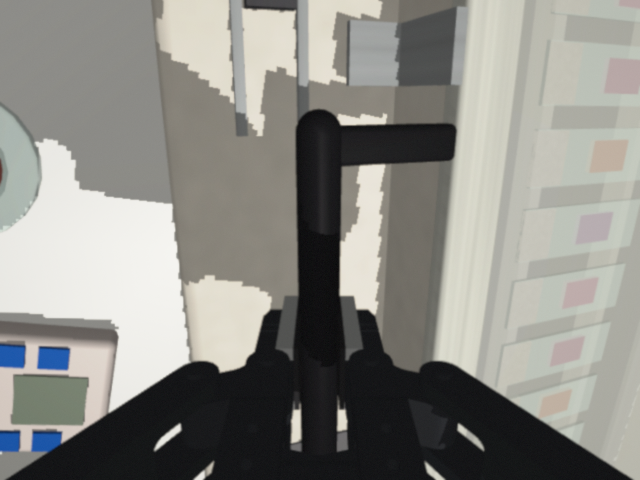

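The bar is between the pads (opening about 12–14 mm, force 6 N). I'll lift along the hinge arc in small steps, easing the tilt to upright and watching the force.

```bash
python3 - <<'E'
from bench import robot
from h import *
off=np.load("off.npy")
for A in [3,6,10,15,20]:
    th=np.radians(18*(1-A/50))
    r=robot.servo_line(tcp(np.radians(A),th,off),tilt(th),max_speed=50,stop_force=25)
    print(A,r,ch(robot),np.round(robot.current_contact_force(),1),round(robot.current_opening(),3))
    if r: break
print(robot.current_time_s())
im=robot.read_camera("side"); cv2.imwrite("pics/side7.png",im)
cv2.imwrite("pics/wrist7.png",robot.read_camera("wrist"))
E
```

```text
3 False [-131.1    0.   107.7] [ 1.5 -0.3 -4.7] 0.14
6 False [-130.4    0.   121.4] [-0.3 -0.7 -3.9] 0.14
10 False [-128.3    0.   139.2] [-0.2 -0.7 -5. ] 0.143
15 False [-124.1    0.   161.2] [-1.2 -2.1 -5.2] 0.14
20 False [-118.     0.   182.8] [-4.5 -1.3 -4.2] 0.144
15.0333
```

View pics/side7.png

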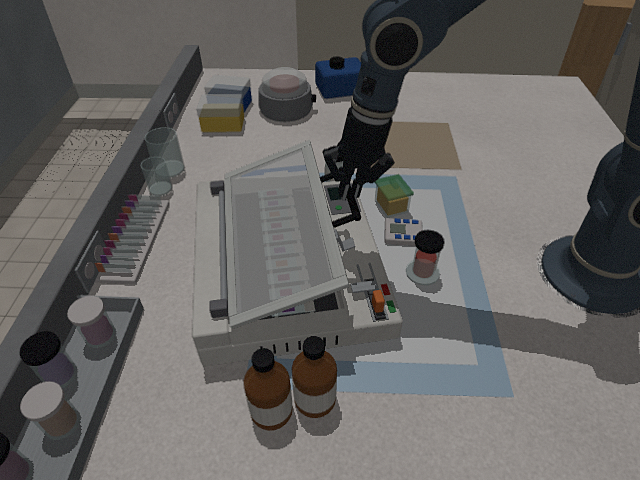

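View pics/wrist7.png

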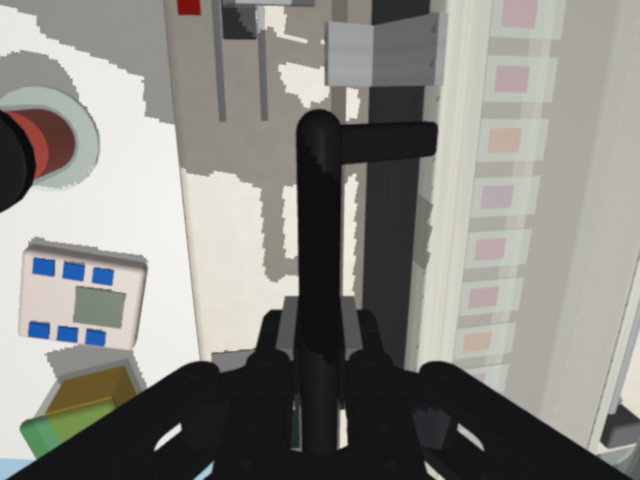

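The lid has opened to about 20°, the bar is still in the same place between the pads, and the load is about 5 N as expected. Nothing has been touched, so I'll continue to 50°.

```bash
python3 - <<'E'
from bench import robot
from h import *
off=np.load("off.npy")
for A in [25,30,35,40,45,48,50]:
    th=np.radians(18*(1-A/50))
    r=robot.servo_line(tcp(np.radians(A),th,off),tilt(th),max_speed=40,stop_force=25)
    print(A,r,ch(robot),np.round(robot.current_contact_force(),1),round(robot.current_opening(),3))
    if r: break
robot.sleep(.5)
p=np.array(robot.current_eef_pos()); b=p+R(robot.current_tcp_rot()).apply(off)
h=P(125,0,108)[0:3]; d=b-h; hx=-(np.cos(q[2])*d[0]+np.sin(q[2])*d[1])
print("angle",np.degrees(np.arctan2(d[2],hx)),"r",np.hypot(d[2],hx),robot.current_time_s(),np.round(robot.current_contact_force(),1))
for n in("side","scene","wrist"):
    cv2.imwrite(f"pics/{n}8.png",robot.read_camera(n))
np.save("w8.npy",robot.camera_params("wrist"),allow_pickle=True)
E
```

```text
25 False [-109.7    0.   204.5] [-9.2 -1.7 -0.2] 0.143
30 False [-9.990e+01  1.000e-01  2.248e+02] [-10.5  -1.8   1.1] 0.145
35 False [-88.2   0.  244.2] [-10.6  -1.    2.4] 0.143
40 False [-74.9   0.  262.6] [-11.7  -2.3   3.7] 0.14
45 False [-5.940e+01  1.000e-01  2.806e+02] [-11.3  -1.7   6.7] 0.139
48 False [-4.990e+01  1.000e-01  2.899e+02] [-11.3  -1.1   6.1] 0.142
50 False [-4.270e+01  1.000e-01  2.966e+02] [-10.2  -1.5   7.6] 0.137
angle 50.40654875304339 r 262.6790487608874 20.0333 [-10.2  -1.7   7.9]
```

View pics/side8.png

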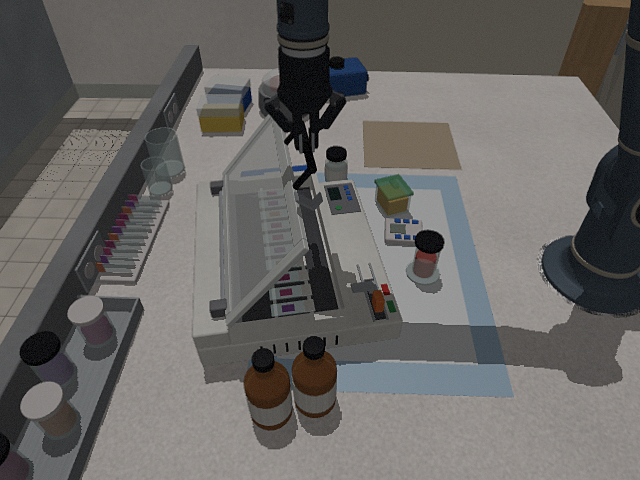

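View pics/scene8.png

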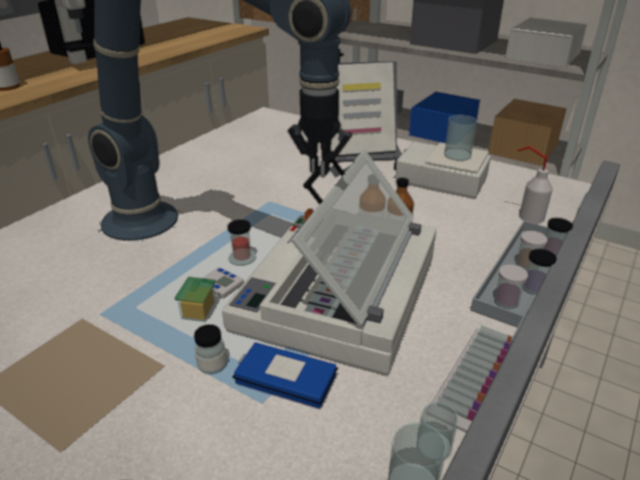

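View pics/wrist8.png

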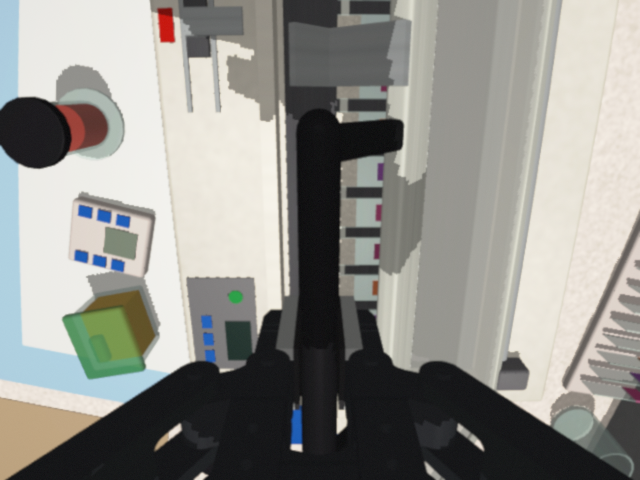

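The lid is held open near 50° and the glassware hasn't moved. The arm reads 50.4°, with a radial force of about 13 N from a small radius mismatch. I'll check the angle with the cameras, overlaying the predicted bar and lid outline for several angles.

```bash
python3 - <<'E'
from bench import robot
from h import *
def lidpts(a,L):
    L=np.atleast_2d(np.array(L,float)); c,s=np.cos(a),np.sin(a)
    return c2w(q,np.c_[125+c*L[:,0]+s*L[:,2], L[:,1], 108-s*L[:,0]+c*L[:,2]])
for n,(x0,y0,w,hh) in {"side":(200,100,160,120),"scene":(270,140,160,120),"side0":(200,140,200,150)}.items():
    P_=robot.camera_params(n.rstrip("0")); im=cv2.imread(f"pics/{n if n[-1]=='0' else n+'8'}.png"); k=800/w
    z=cv2.resize(im[y0:y0+hh,x0:x0+w],(800,600),interpolation=cv2.INTER_CUBIC)
    for a,col in ([(0,(0,255,0))] if n[-1]=='0' else [(47,(0,0,255)),(50,(0,255,0)),(53,(255,0,0))]):
        for L in ([(-260,77,0)],[(-260,-77,0)],[(-215,205,5)],[(-215,-205,5)]):
            u=((proj(P_,lidpts(np.radians(a),L))[0]-[x0,y0]+.5)*k)
            cv2.drawMarker(z,tuple(int(v) for v in u),col,cv2.MARKER_CROSS,14,1)
    cv2.imwrite(f"pics/{n}_ov9.png",z)
E
```

```text
(no output)
```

View pics/side_ov9.png

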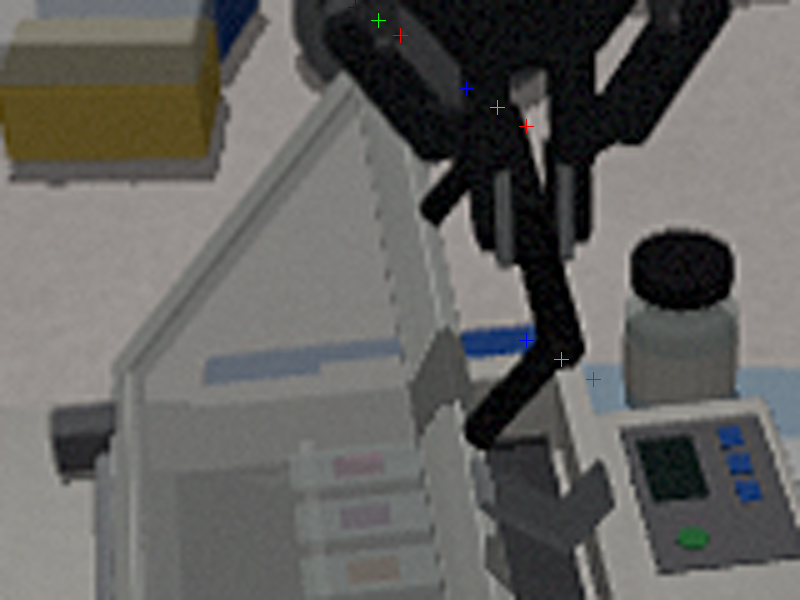

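View pics/scene_ov9.png

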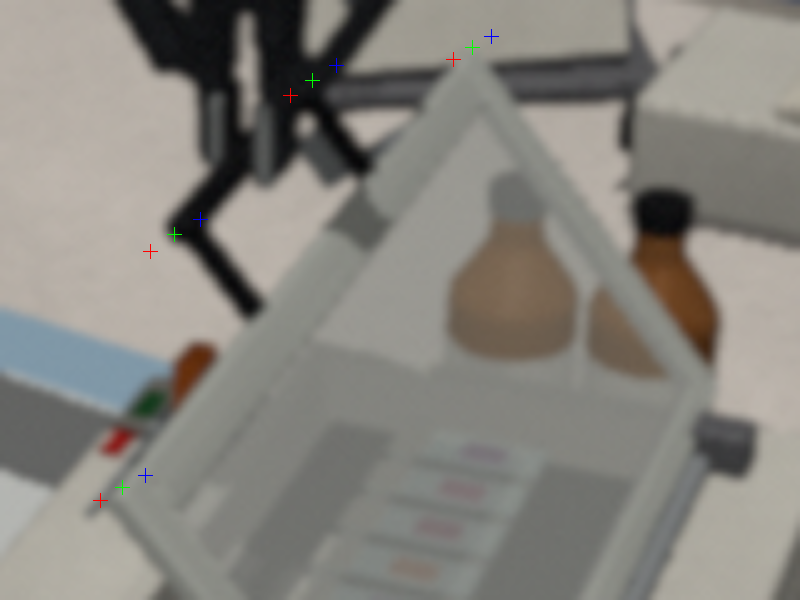

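View pics/side0_ov9.png

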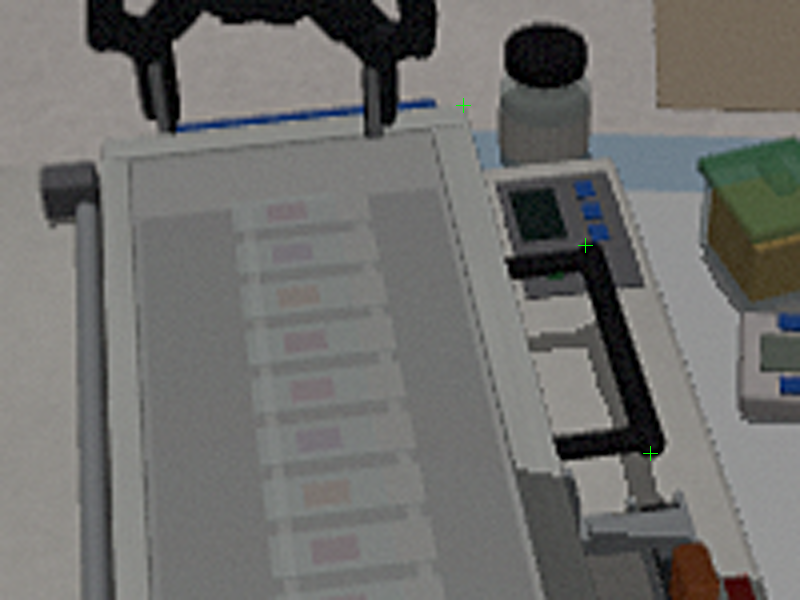

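In the scene camera the bar end (180,222) and both lid corners lie on the 50° marks (green). In the side camera the bar end (572,355) gives about 49.7°, after removing the offset seen with the lid closed. The orange grip sits by the green mark. I'll check that the lid is at rest, then hand in.

```bash
python3 - <<'E'
from bench import robot
from h import *
a=np.array(robot.current_eef_pos()); f0=robot.current_contact_force(); robot.sleep(1.0)
b=np.array(robot.current_eef_pos()); print("drift mm",np.round(b-a,2),np.round(f0,1),np.round(robot.current_contact_force(),1),np.abs(robot.current_dq()).max(),robot.current_opening(),robot.current_time_s())
s0=cv2.imread("pics/side8.png");s1=robot.read_camera("side");print("img diff",np.abs(s0.astype(int)-s1).mean())
if np.linalg.norm(b-a)<1: robot.close_job(); print("handed in")
E
```

```text
drift mm [-0.   -0.02 -0.01] [-11.1  -1.3   7.9] [-10.9  -1.3   7. ] 0.0010637885312549098 0.14008147118400516 21.1833
img diff 2.282048611111111
the job is handed in; nothing more can be done
handed in
```

The lock is at its end stop at the green mark. I handed the job in at about 21 s, with the gripper still holding the lid at about 50°.

- **Lock:** I pushed the orange grip with shut fingers. Two harder pushes stopped at the same place. The picture afterwards puts the grip at y = 175 mm, its unlocked position.
- **Lid:** I gripped the handle bar with 50 N, with the tool tilted 18° so the open finger cleared the lid edge, then lifted along the hinge arc.
- **Angle:** The arm's position gives 50.4°, the side camera about 49.7°, and the scene camera matches 50°.
- **At rest:** Over the last second the hand drifted less than 0.05 mm.
- **Surroundings:** The bottles, jars, dish, timer and slide box look unmoved in the last pictures; I judged this by eye and didn't measure it.

Two checks disagreed:
- **Radius:** The arm put the bar 262.7 mm from the hinge instead of 260 mm, with a steady sideways load of about 13 N. This is probably a few millimetres of calibration error or the bar rolling in the pads. I left it because it was steady and well below the force limits.
- **Lid corners:** My first lid-corner readings were off by up to 6.6 px, so I dropped them and refitted the chamber's position from closer views.

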